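Load the kindling bundler and hold it clamped for strapping

ROBOT

A 7-joint arm with a two-finger parallel gripper is mounted at the origin on the work surface. World frame = base frame: x ahead of the robot, y to its left, z up, the work surface at z = 0. Lengths are in m, angles in rad, forces in N, time in s.
With the tool pointing down it reaches from about 0.425 to 0.875 m from the base axis. Payload 4.7 kg.
Tool frame: the origin (TCP) lies at the very end of the fingers, on their centre line; the grasp point (between the pads) lies 19 mm behind it (grip_point_offset is the distance from the TCP to the grasp point, in m); x points along the fingers, z is the direction in which the jaws open and shut, and the axes are right-handed (so a half turn about x gives the same grasp; the last joint's range is limited). The gripper opens to 87 mm and grips with 3 to 60 N. Pads are 19 mm wide; open, the fingers measure 117 mm over their backs; the gripper's body (75 mm by 190 mm) begins 51 mm behind the grasp point.
Start: joints at [-1.273, 0.321, -0.07, 1.45, 0.023, 1.371, -0.057], TCP at [0.182, 0.624, 0.223] pointing down, gripper open.
Joint ranges: [-2.86, 2.86], [-0.3, 2.09], [-1.38, 1.24], [0.06, 2.45], [-1.56, 4.7], [0.09, 2.05], [-2.69, 2.69]. Speed limits (rad/s): [2.57, 2.57, 3.14, 3.14, 3.14, 3.14, 3.14].

INTERFACE

Orientations are given as a rotation vector (axis times angle).
In Python, from bench import get_state, get_image, calibration, close_job, grip_point_offset gives the robot as it stands.
- The arm moves only by the tool play_rows, never from a script. Its argument "targets" is a list of rows, each an object with "claw": the closure, from 0 (fully open) to 1 (shut); "linear": the shift along the tool's x, y, z as a fraction of full scale, a list of three; "rotation": the turn, a rotation vector about the tool's x, y, z as a fraction of full scale, a list of three. In form: [{"claw": claw, "linear": [x, y, z], "rotation": [wx, wy, wz]}, ...]. A call has 1 to 10 rows; each row shifts and turns the pose as measured when the row begins, along the tool's axes as they then stand; what a row does not reach is not made up. Full scale, the value 1, is 2.5 cm for a shift and 90 degrees for a turn. A row lasts 1/12 s, in which the tool goes at most 41.7 mm and 7.16 degrees, less where a joint would pass 70% of its speed; a pose out of reach is approached as far as the arm can. A call with a number of a shift or a turn outside -1 to 1 is refused whole. A call with a gripper value outside its range is refused whole. The fingers move at their own pace and stop on an object; "newtons" is the grip in N (left out, the last holds). Time passes only in rows, so rows that do not move let the fingers close. It gives the time, the measured TCP pose, the force and the opening at its end, in the units of the state.
- get_state(): the state, without advancing time (a new reading comes with each control period).
- get_image(name): name is "scene" or "top" or "wrist"; returns the picture (480x640x3 uint8, blue, green, red); there is no depth.
- calibration(name): a dict with "fx", "fy", "cx", "cy" (pixels), "rvec" (rotation vector, rad) and "tvec" (3), from world to camera coordinates, as OpenCV has them; the wrist camera has in their place "hand_eye" (4x4, takes a point from camera to tool coordinates, whose origin is the TCP and whose axes are the tool frame's). Camera axes: x right, y down, z forward; pixel columns grow to the right and rows downward; lengths in m; the calibration is good to about 2 mm. The wrist camera is an equidistant fisheye: a pixel r from the principal point sees the ray r / f radians off the axis. A picture is of the moment at which its call begins: read the wrist's pose just before it. calibration takes no time and is no camera call.
- close_job(): hands the job in, once; it reports no verdict.
The state is a dict: "time": time; "joint_positions": joint angles; "qd": joint speeds; "joint_torque": joint torques, N m; "position": TCP position; "tool_rot": TCP orientation; "ft_force": force on the tool from outside, world axes, zero at the start; "torque": the same for the moment, N m; "grip_width": opening from 0.0 (shut) to 1.0 (fully open).
Only numpy, scipy, OpenCV 4.12 (cv2) and the standard library are available. Lean on these libraries where they do the work, as an engineer would, in place of code of your own. Each camera call takes 0.05 s, during which the arm holds its last target. There are 200 camera calls.

TASK

Pick up the scoop tray by its back board and tip the five kindling sticks over the loading apron into the bundler's cradle, so that all lie lengthwise in it, then set the empty tray flat on the bench and let go of it. Then push the bundler's sprung palm handle down until the jaw clamps the sticks, and keep pushing with about 15 N: finish while still holding it down like that, so that a workmate can strap the bundle. Leave the other things on the bench alone.

Things in the scene. Friction and masses are not known exactly. Their poses are not given: they have to be found in the camera images.
- bundler: grey steel kindling bundler, bolted to the bench by a 250 x 200 mm base plate: an open-topped, open-ended cradle (trough) with a hinged, sprung jaw. Origin under the cradle's middle, on the bench; x runs along the cradle (the way the sticks must lie), +y to the handle's side, -y to the loading side. Two cheeks 127 mm high at x = +-112 mm carry the jaw's shaft
- cradle_in (a point): middle of the cradle's inner floor, 12 mm above the bench, axes as the bundler. The cradle is 150 mm long; a fixed steel wall stands 42 mm to the -y side, 75 mm high; the open jaw's rubber pads hang 42 mm to the +y side
- apron_lip (a point): middle of the upper edge of the loading apron, a 150 mm wide steel slope that rises at 40 degrees outwards from the top of the fixed wall; 117 mm above the bench, 95 mm to -y of the cradle's middle; axes as the bundler
- jaw (a joint): angle of the jaw and its handle: 0 = open (handle up, held by the spring), grows to 0.6 rad at most as the handle is pushed down and the pads swing in towards the fixed wall. It takes 3 to 5 N at the palm bar until the pads meet the sticks, usually at 0.05 to 0.5 rad; it springs back when let go
- jaw_hinge (a point): middle of the jaw's hinge axis, which lies along the bundler's x, 105 mm above the bench, 47 mm to +y of the cradle's middle; turns with the jaw
- jaw_pad: the jaw's three rubber pads in a row, 18 to 88 mm below the hinge axis while open; its origin lies on the hinge axis. What the hand pushes beyond the spring's 3 to 5 N reaches the sticks about 2 to 3 times enlarged
- palm_bar: rubber palm bar across the end of the handle, 110 mm along the bundler's x, 40 mm wide, 22 mm thick; origin in the middle of its top face, z out of it. At rest it is about 215 mm above the bench, 0.16 m to +y and 0.11 m up from the hinge axis; it moves on an arc about that axis and is level at a jaw angle of 0.22 rad
- palm_top (a point): middle of the palm bar's top face, where to push down
- tray: wooden scoop tray 190 x 160 mm: 6 mm floor, side walls 38 mm high at its x ends, a thick back board at its -y edge, open without a lip at its +y edge (the mouth). Origin under its middle, z up. About 0.26 kg, 0.5 kg loaded: the five sticks lie flat on its floor side by side, along its x
- tray_grip (a point): point in the raised hand grip of the tray's back board (100 mm long along the tray's x, 16 mm thick, top 95 mm above the underside): 74 mm above the underside, 72 mm to -y of the tray's middle
- tray_mouth (a point): middle of the mouth edge on the tray's floor, 80 mm to +y of the tray's middle, 6 mm above the underside; axes as the tray
- stick1: planed kindling stick, 160 mm long, 24 x 24 mm section; origin at its centre, x along its length, z up at the start; slides on the tray once that is tilted about 25 degrees
- stick2: planed kindling stick, 154 mm long, 22 x 22 mm section; origin at its centre, x along its length, z up at the start; slides on the tray once that is tilted about 25 degrees
- stick3: planed kindling stick, 162 mm long, 26 x 22 mm section; origin at its centre, x along its length, z up at the start; slides on the tray once that is tilted about 25 degrees
- stick4: planed kindling stick, 156 mm long, 24 x 20 mm section; origin at its centre, x along its length, z up at the start; slides on the tray once that is tilted about 25 degrees
- stick5: planed kindling stick, 160 mm long, 24 x 24 mm section; origin at its centre, x along its length, z up at the start; slides on the tray once that is tilted about 25 degrees
- mallet: square-headed wooden mallet lying flat, 65 x 110 x 60 mm head, 200 mm handle; origin under the head's middle; to be left alone
- gouge: carving gouge with a dark wooden handle lying flat, about 240 mm long, 22 mm thick; to be left alone
- cup: white paper cup, 72 mm across, 85 mm high; origin under its centre; to be left alone
- whetstone: grey whetstone on a dark wooden base, 170 x 60 x 30 mm; to be left alone
- tape_measure: black tape measure, 68 x 64 x 36 mm; to be left alone
- brush: wooden bench brush lying flat, about 225 mm long and 42 mm high; to be left alone
Things that resemble listed ones, but are neither listed nor needed, are in the scene too. Several things have the shape of the tray; the one meant has the colours described above.

How it is judged:
By the outcome, as a careful person would: the job done as asked, in the order asked, and still so for the second after the job is handed in, while the arm keeps its last pose, push and grip.
It also fails if it takes over 70 s, if anything falls off the work surface, if the arm or the gripper's body presses on something with over 40 N, if the wrist force passes 120 N, or if a joint passes its speed limit or range.

## Working session

There is one attempt and no reset: what is moved stays moved. The work goes in short steps, Python scripts to look and compute and a tool call to move; the robot and the scene stay as the last step left them, time stands still between calls to the robot, and variables do not carry over. Pictures are saved under pics/ and viewed, about 8 in all and at most 12, crops included, and the job is handed in when it is done.

Besides the shell and the picture viewer there is one more tool, called after "Call:" by a JSON object that holds its "name" and its "arguments", one argument or row to a line. play_rows: Moves the arm, as the interface text tells. Shift numbers are shares of 2.5 cm and turn numbers shares of 90 degrees, none past 1 either way. Its arguments: {"type":"object","properties":{"targets":{"type":"array"},"newtons":{"type":"number"}},"required":["targets"]}

```bash
mkdir -p pics; ls; python3 - <<'E'
from bench import *
import cv2
for n in("scene","top"):
    cv2.imwrite(f"pics/{n}0.png",get_image(n)); print(n,calibration(n))
print(calibration("wrist"),grip_point_offset); print(get_state())
E
```

```text
pics
scene {'fx': 559.3867659943396, 'fy': 559.3867659943396, 'cx': 322.27272124806245, 'cy': 240.97510406020558, 'rvec': array([ 1.01234345,  2.6232511 , -0.83558593]), 'tvec': array([ 0.34350231, -0.19701171,  1.51749124])}
top {'fx': 446.82916016697465, 'fy': 446.82916016697465, 'cx': 317.7679832219658, 'cy': 232.2074348456695, 'rvec': array([ 2.10355076, -2.16172565,  0.19212573]), 'tvec': array([0.01536416, 0.47606692, 1.17997457])}
{'fx': 371.64829954431775, 'fy': 371.64829954431775, 'cx': 319.1708633450001, 'cy': 242.81605386853798, 'hand_eye': array([[ 1.63213878e-03, -2.55633342e-01,  9.66772430e-01,
        -1.62293820e-01],
       [-8.95304071e-04, -9.66773703e-01, -2.55632167e-01,
         6.91964121e-02],
       [ 9.99998267e-01, -4.48328120e-04, -1.80677842e-03,
        -2.76661977e-05],
       [ 0.00000000e+00,  0.00000000e+00,  0.00000000e+00,
         1.00000000e+00]])} 0.0187
{'time': 0.1, 'joint_positions': array([-1.27291259,  0.32176013, -0.07010406,  1.45152767,  0.02259474,
        1.37080484, -0.05692977]), 'qd': array([ 5.92106444e-05, -1.28622748e-03, -5.92125159e-04, -4.62631603e-03,
        8.36549137e-04,  4.62194818e-05, -4.12206246e-04]), 'joint_torque': array([ 7.14201724e-05, -4.92564726e+01, -4.05571125e-01, -3.13402212e+01,
       -6.42496976e-02,  3.93968972e-02,  6.34913476e-05]), 'position': array([0.18189017, 0.62352481, 0.22157644]), 'tool_rot': array([-0.99876157,  1.33153498,  0.99694669]), 'ft_force': array([0.4411031 , 0.09716372, 0.12415146]), 'torque': array([ 0.00018514, -0.06052537,  0.05120161]), 'grip_width': 1.0016809109897102}
```

View pics/scene0.png

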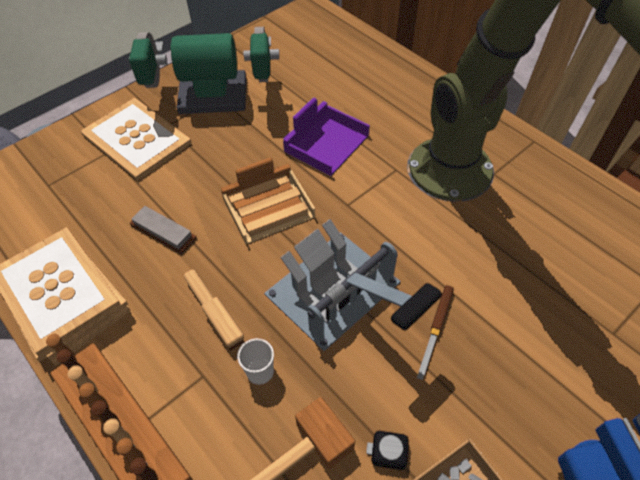

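View pics/top0.png

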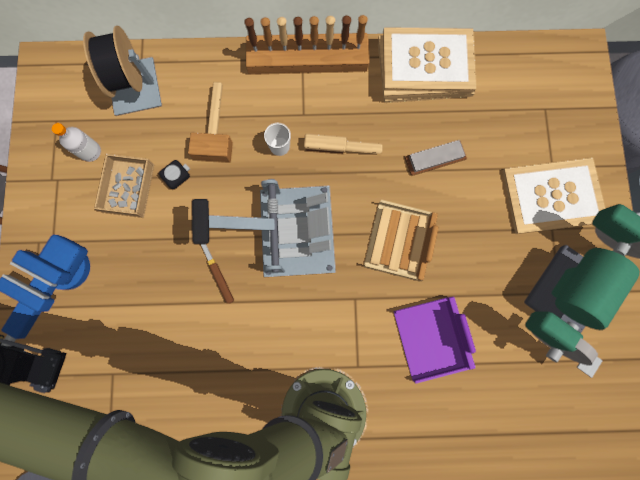

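The candidates with the tray's shape are the wooden tray holding five sticks at top (400,240) / scene (268,203), and the empty purple tray at top (435,340). The wooden one fits, since it carries the sticks. I'll confirm this in an enlarged crop.

```bash
cat > h.py <<'E'
import numpy as np,cv2
from bench import *
from scipy.spatial.transform import Rotation as R
def ray(n,uv):
    c=calibration(n); M=cv2.Rodrigues(c['rvec'])[0]
    d=M.T@np.array([(uv[0]-c['cx'])/c['fx'],(uv[1]-c['cy'])/c['fy'],1]); return -M.T@c['tvec'],d
def onz(n,uv,z):
    o,d=ray(n,uv); return o+d*(z-o[2])/d[2]
def proj(n,p):
    c=calibration(n); K=np.array([[c['fx'],0,c['cx']],[0,c['fy'],c['cy']],[0,0,1]])
    return cv2.projectPoints(np.float64(p).reshape(-1,3),c['rvec'],c['tvec'],K,None)[0].reshape(-1,2)
E
python3 - <<'E'
from h import *
im=cv2.imread('pics/top0.png')
cv2.imwrite('pics/topcrop.png',cv2.resize(im[165:295,180:450],None,fx=2.95,fy=2.95,interpolation=cv2.INTER_CUBIC))
E
```

```text
(no output)
```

View pics/topcrop.png

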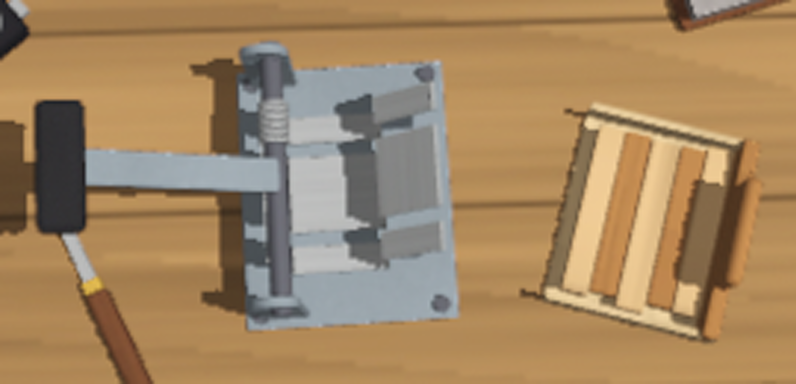

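The crop confirms it. The wooden tray with five sticks has its mouth to the left, at crop (565,200), and its back board and grip to the right, at (745,235). The bundler's apron lip lies at crop (435,165), its shaft at (276,180) and its palm bar at (60,167).

```bash
python3 - <<'E'
from h import *
T=lambda u,v,z:onz('top',(180+u/2.95,165+v/2.95),z)
np.set_printoptions(precision=4,suppress=True)
for n,u,v,z in [("plTR",440,62,.01),("plBR",457,317,.01),("plBL",248,329,.01),("shaftT",272,55,.105),("shaftB",281,305,.105),
 ("lipT",432,84,.117),("lipB",442,250,.117),("palmTL",38,101,.215),("palmTR",82,101,.215),("palmBL",38,231,.215),("palmBR",84,232,.215),
 ("trML_T",592,104,.038),("trML_B",545,296,.038),("trBk_T",757,140,.05),("trBk_B",712,340,.05),
 ("gripT",757,180,.095),("gripB",735,287,.095)]:
    print(n,T(u,v,z))
# bench-scene image crop of both
im=cv2.imread('pics/scene0.png')
cv2.imwrite('pics/sccrop.png',cv2.resize(im[150:350,215:475],None,fx=3,fy=3,interpolation=cv2.INTER_CUBIC))
E
```

```text
plTR [ 0.615  -0.0341  0.01  ]
plBR [ 0.3677 -0.0421  0.01  ]
plBL [0.3619 0.1535 0.01  ]
shaftT [0.5985 0.1195 0.105 ]
shaftB [0.3743 0.1139 0.105 ]
lipT [ 0.5647 -0.0224  0.117 ]
lipB [ 0.4169 -0.0265  0.117 ]
palmTL [0.533  0.2972 0.215 ]
palmTR [0.5321 0.262  0.215 ]
palmBL [0.4274 0.295  0.215 ]
palmBR [0.4257 0.2588 0.215 ]
trML_T [ 0.5623 -0.1748  0.038 ]
trML_B [ 0.3825 -0.1223  0.038 ]
trBk_T [ 0.5209 -0.3244  0.05  ]
trBk_B [ 0.3374 -0.2701  0.05  ]
gripT [ 0.475 -0.309  0.095]
gripB [ 0.3803 -0.2827  0.095 ]
```

View pics/sccrop.png

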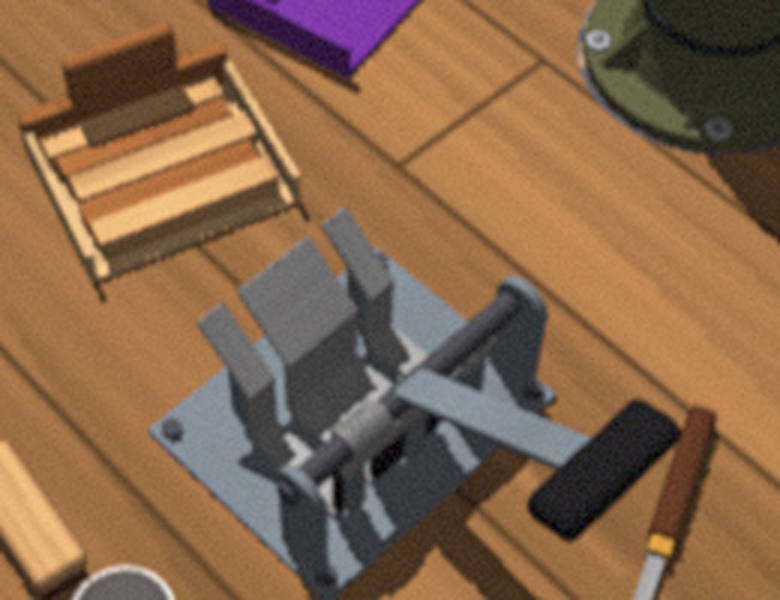

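The tray's back board, with its raised grip, is at crop (120,70), the apron lip at (275,275) and the palm bar at (605,465). All agree with the top view. I'll set up the frames and work out the first move.

```bash
cat >> h.py <<'E'
np.set_printoptions(precision=3,suppress=True)
def fr(c,deg):
    return np.array([*c,0.]),R.from_euler('z',deg,degrees=True).as_matrix()
C,RB=fr((.488,.070),1.6)
TR,RT=fr((.450,-.222),-16.2)
def tool(Rf,tilt=0,flip=1):  # tool down, jaws along +-y of frame, mouth-down tilt in deg
    A=np.array([[0,-flip,0],[0,0,flip],[-1,0,0]],float)  # columns: tool x=-z, tool y=-flip*x, tool z=flip*y
    return Rf@R.from_euler('x',-tilt,degrees=True).as_matrix()@A
def go(p,Rg):
    s=get_state(); Rm=R.from_rotvec(s['tool_rot']).as_matrix()
    print('t',round(s['time'],2),'pos',s['position'],'F',s['ft_force'],'w',round(s['grip_width'],3))
    print(' lin/.025',Rm.T@(p-s['position'])/.025,' rot/90',R.from_matrix(Rm.T@Rg).as_rotvec()/(np.pi/2))
    print(' tool cols x,y,z',*Rm.T.round(2))
E
python3 - <<'E'
from h import *
g=TR+RT@[0,-.072,.074]; print(g)
p=np.array([g[0],g[1],.055])
for f in(1,-1): go(p+[0,0,.165],tool(RT,0,f))
print(get_state()['joint_positions'])
E
```

```text
[ 0.43  -0.291  0.074]
t 0.1 pos [0.182 0.624 0.222] F [0.441 0.097 0.124] w 1.002
 lin/.025 [  0.12  -19.767 -32.346]  rot/90 [-0.001 -0.001  0.   ]
 tool cols x,y,z [-0. -0. -1.] [-0.96  0.28 -0.  ] [ 0.28  0.96 -0.  ]
t 0.1 pos [0.182 0.624 0.222] F [0.441 0.097 0.124] w 1.002
 lin/.025 [  0.12  -19.767 -32.346]  rot/90 [1.999 0.    0.002]
 tool cols x,y,z [-0. -0. -1.] [-0.96  0.28 -0.  ] [ 0.28  0.96 -0.  ]
[-1.273  0.322 -0.07   1.452  0.023  1.371 -0.057]
```

Call:
{"name": "play_rows", "arguments": {
  "targets": [
    {"claw": 0,"linear": [-0.4,-1,-0.45],"rotation": [0,0,0]},
    {"claw": 0,"linear": [-0.4,-1,-0.45],"rotation": [0,0,0]},
    {"claw": 0,"linear": [-0.4,-1,-0.45],"rotation": [0,0,0]},
    {"claw": 0,"linear": [-0.4,-1,-0.45],"rotation": [0,0,0]},
    {"claw": 0,"linear": [-0.4,-1,-0.45],"rotation": [0,0,0]},
    {"claw": 0,"linear": [-0.4,-1,-0.45],"rotation": [0,0,0]},
    {"claw": 0,"linear": [-0.4,-1,-0.45],"rotation": [0,0,0]},
    {"claw": 0,"linear": [-0.4,-1,-0.45],"rotation": [0,0,0]},
    {"claw": 0,"linear": [-0.4,-1,-0.45],"rotation": [0,0,0]},
    {"claw": 0,"linear": [-0.4,-1,-0.45],"rotation": [0,0,0]}
  ],
  "newtons": 60
}}

```text
time: 0.93
position: [0.3892, 0.4416, 0.3153]
tool_rot: [-1.017, 1.343, 1.011]
ft_force: [0.4, 1.0, 0.5]
grip_width: 1.001
```

Call:
{"name": "play_rows", "arguments": {
  "targets": [
    {"claw": 0,"linear": [0,-1,-1],"rotation": [0,0,0]},
    {"claw": 0,"linear": [0,-1,-1],"rotation": [0,0,0]},
    {"claw": 0,"linear": [0,-1,-1],"rotation": [0,0,0]},
    {"claw": 0,"linear": [0,-1,-1],"rotation": [0,0,0]},
    {"claw": 0,"linear": [0,-1,-1],"rotation": [0,0,0]},
    {"claw": 0,"linear": [0,-1,-1],"rotation": [0,0,0]},
    {"claw": 0,"linear": [0,-0.6,-1],"rotation": [0,0,0]},
    {"claw": 0,"linear": [0,-0.3,-1],"rotation": [0,0,0]},
    {"claw": 0,"linear": [0,-0.3,-1],"rotation": [0,0,0]},
    {"claw": 0,"linear": [0,-0.3,-1],"rotation": [0,0,0]}
  ]
}}

```text
time: 1.77
position: [0.5116, 0.1357, 0.3151]
tool_rot: [-1.016, 1.347, 1.009]
ft_force: [0.6, 0.6, -0.4]
grip_width: 1.0
```

Call:
{"name": "play_rows", "arguments": {
  "targets": [
    {"claw": 0,"linear": [0,-0.2,-1],"rotation": [0,0,0]},
    {"claw": 0,"linear": [0,-0.1,-1],"rotation": [0,0,0]},
    {"claw": 0,"linear": [0,0,-1],"rotation": [0,0,0]},
    {"claw": 0,"linear": [0,0,-1],"rotation": [0,0,0]},
    {"claw": 0,"linear": [0,0,-1],"rotation": [0,0,0]},
    {"claw": 0,"linear": [0,0,-1],"rotation": [0,0,0]},
    {"claw": 0,"linear": [0,0,-1],"rotation": [0,0,0]},
    {"claw": 0,"linear": [0,0,-1],"rotation": [0,0,0]},
    {"claw": 0,"linear": [0,0,-1],"rotation": [0,0,0]},
    {"claw": 0,"linear": [0,0,-1],"rotation": [0,0,0]}
  ]
}}

```text
time: 2.6
position: [0.4462, -0.1213, 0.3162]
tool_rot: [-1.011, 1.355, 1.01]
ft_force: [0.3, 0.5, 0.5]
grip_width: 0.999
```

```bash
python3 - <<'E'
from h import *
p=np.array([.430,-.291,.16]); go(p,tool(RT))
E
```

```text
t 2.6 pos [ 0.446 -0.121  0.316] F [0.307 0.49  0.524] w 0.999
 lin/.025 [ 6.378 -1.3   -6.568]  rot/90 [ 0.007 -0.015 -0.01 ]
 tool cols x,y,z [-0.02 -0.02 -1.  ] [-0.96  0.27  0.02] [ 0.27  0.96 -0.02]
```

Call:
{"name": "play_rows", "arguments": {
  "targets": [
    {"claw": 0,"linear": [0.6,-0.2,-1],"rotation": [0.002,-0.004,-0.003]},
    {"claw": 0,"linear": [0.6,-0.2,-1],"rotation": [0.002,-0.004,-0.003]},
    {"claw": 0,"linear": [0.8,-0.2,-1],"rotation": [0.002,-0.004,-0.003]},
    {"claw": 0,"linear": [0.9,-0.2,-1],"rotation": [0,-0.003,-0.001]},
    {"claw": 0,"linear": [0.9,-0.2,-1],"rotation": [0,0,0]},
    {"claw": 0,"linear": [0.9,-0.2,-1],"rotation": [0,0,0]},
    {"claw": 0,"linear": [0.9,-0.1,-0.5],"rotation": [0,0,0]},
    {"claw": 0,"linear": [0.5,0,0],"rotation": [0,0,0]},
    {"claw": 0,"linear": [0,0,0],"rotation": [0,0,0]}
  ]
}}

```text
time: 3.35
position: [0.4265, -0.3009, 0.1588]
tool_rot: [-0.993, 1.327, 0.989]
ft_force: [-0.6, 0.6, 0.4]
grip_width: 1.001
```

```bash
python3 - <<'E'
from h import *
p=np.array([.430,-.291,.052]); go(p,tool(RT))
im=get_image('wrist'); cv2.imwrite('pics/w1.png',im)
E
```

```text
t 3.35 pos [ 0.426 -0.301  0.159] F [-0.633  0.571  0.387] w 1.001
 lin/.025 [4.275 0.002 0.405]  rot/90 [-0.005  0.002  0.003]
 tool cols x,y,z [ 0.01  0.   -1.  ] [-0.96  0.29 -0.01] [0.29 0.96 0.  ]
```

View pics/w1.png

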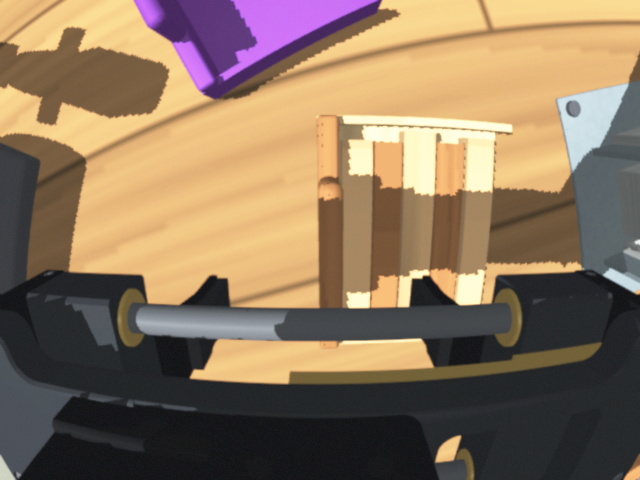

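The wrist view shows the tray's back board at columns 319–343, parallel to the pads and about 6 mm to the +z side of the finger centre (column 320). Going down on it.

Call:
{"name": "play_rows", "arguments": {
  "targets": [
    {"claw": 0,"linear": [0.5,0,0.15],"rotation": [-0.002,0.001,0.001]},
    {"claw": 0,"linear": [0.7,0,0.15],"rotation": [-0.002,0.001,0.001]},
    {"claw": 0,"linear": [0.7,0,0],"rotation": [0,0,0]},
    {"claw": 0,"linear": [0.7,0,0],"rotation": [0,0,0]},
    {"claw": 0,"linear": [0.7,0,0],"rotation": [0,0,0]},
    {"claw": 0,"linear": [0.6,0,0],"rotation": [0,0,0]},
    {"claw": 0,"linear": [0.4,0,0],"rotation": [0,0,0]},
    {"claw": 0,"linear": [0,0,0],"rotation": [0,0,0]}
  ]
}}

```text
time: 4.07
position: [0.439, -0.2866, 0.0516]
tool_rot: [-1.014, 1.311, 0.998]
ft_force: [-1.1, 0.5, 0.1]
grip_width: 1.002
```

```bash
python3 - <<'E'
from h import *
p=np.array([.430,-.291,.052]); go(p,tool(RT))
E
```

```text
t 4.07 pos [ 0.439 -0.287  0.052] F [-1.125  0.515  0.104] w 1.002
 lin/.025 [-0.02   0.3   -0.265]  rot/90 [0.008 0.003 0.01 ]
 tool cols x,y,z [ 0.02  0.   -1.  ] [-0.96  0.27 -0.02] [0.27 0.96 0.01]
```

Call:
{"name": "play_rows", "arguments": {
  "targets": [
    {"claw": 0,"linear": [0,0.3,-0.15],"rotation": [0.008,0.003,0.01]},
    {"claw": 0,"linear": [0,0,0],"rotation": [0,0,0]},
    {"claw": 1,"linear": [0,0,0],"rotation": [0,0,0]},
    {"claw": 1,"linear": [0,0,0],"rotation": [0,0,0]},
    {"claw": 1,"linear": [0,0,0],"rotation": [0,0,0]},
    {"claw": 1,"linear": [0,0,0],"rotation": [0,0,0]},
    {"claw": 1,"linear": [0,0,0],"rotation": [0,0,0]},
    {"claw": 1,"linear": [0,0,0],"rotation": [0,0,0]},
    {"claw": 1,"linear": [0,0,0],"rotation": [0,0,0]}
  ],
  "newtons": 60
}}

```text
time: 4.82
position: [0.4339, -0.2886, 0.0561]
tool_rot: [-1.003, 1.325, 0.995]
ft_force: [-0.5, 0.6, 0.1]
grip_width: 0.555
```

```bash
python3 - <<'E'
from h import *
p=np.array([.430,-.291,.052]); go(p,tool(RT))
E
```

```text
t 4.82 pos [ 0.434 -0.289  0.056] F [-0.455  0.648  0.144] w 0.555
 lin/.025 [ 0.163  0.124 -0.134]  rot/90 [0.001 0.    0.004]
 tool cols x,y,z [ 0.01 -0.   -1.  ] [-0.96  0.28 -0.01] [0.28 0.96 0.  ]
```

Call:
{"name": "play_rows", "arguments": {
  "targets": [
    {"claw": 1,"linear": [0.1,0,-0.05],"rotation": [0,0,0]},
    {"claw": 1,"linear": [0,0,0],"rotation": [0,0,0]},
    {"claw": 1,"linear": [0,0,0],"rotation": [0,0,0]},
    {"claw": 1,"linear": [0,0,0],"rotation": [0,0,0]},
    {"claw": 1,"linear": [0,0,0],"rotation": [0,0,0]},
    {"claw": 1,"linear": [0,0,0],"rotation": [0,0,0]},
    {"claw": 1,"linear": [0,0,0],"rotation": [0,0,0]},
    {"claw": 1,"linear": [0,0,0],"rotation": [0,0,0]},
    {"claw": 1,"linear": [0,0,0],"rotation": [0,0,0]},
    {"claw": 1,"linear": [0,0,0],"rotation": [0,0,0]}
  ]
}}

```text
time: 5.65
position: [0.4329, -0.2914, 0.0533]
tool_rot: [-1.003, 1.326, 0.993]
ft_force: [0.0, -1.1, -1.2]
grip_width: 0.177
```

Call:
{"name": "play_rows", "arguments": {
  "targets": [
    {"claw": 1,"linear": [-0.3,0,0],"rotation": [0,0,0]},
    {"claw": 1,"linear": [-0.6,0,0],"rotation": [0,0,0]},
    {"claw": 1,"linear": [-0.8,0,0],"rotation": [0,0,0]},
    {"claw": 1,"linear": [-0.9,0,0],"rotation": [0,0,0]},
    {"claw": 1,"linear": [-0.9,0,0],"rotation": [0,0,0]},
    {"claw": 1,"linear": [-0.9,0,0],"rotation": [0,0,0]},
    {"claw": 1,"linear": [-0.9,0,0],"rotation": [0,0,0]},
    {"claw": 1,"linear": [-0.8,0,0],"rotation": [0,0,0]},
    {"claw": 1,"linear": [-0.4,0,0],"rotation": [0,0,0]},
    {"claw": 1,"linear": [0,0,0],"rotation": [0,0,0]}
  ]
}}

```text
time: 6.48
position: [0.4239, -0.2856, 0.2163]
tool_rot: [-0.99, 1.34, 1.012]
ft_force: [0.3, -0.6, -5.5]
grip_width: 0.178
```

```bash
cat >> h.py <<'E'
G=np.array([.003,-.072,.0533]); M=np.array([0,.08,.006])
def pour(yb,z,tilt,yaw=0):  # tcp pos, R with mouth point at bundler (0,yb), height z
    Rf=RB@R.from_euler('z',yaw,degrees=True).as_matrix()@R.from_euler('x',-tilt,degrees=True).as_matrix()
    return C+RB@[0,yb,0]+[0,0,z]+Rf@(G-M), tool(RB,tilt)
E
python3 - <<'E'
from h import *
go(*pour(-.08,.19,0))
for a in [(-.085,.19,0),(-.08,.16,20),(-.08,.122,35),(-.08,.122,50)]: print(a,pour(*a)[0])
im=get_image('scene'); cv2.imwrite('pics/s2.png',im)
E
```

```text
t 6.48 pos [ 0.424 -0.286  0.216] F [ 0.282 -0.628 -5.503] w 0.178
 lin/.025 [-0.867 -1.436  5.573]  rot/90 [-0.197  0.002 -0.011]
 tool cols x,y,z [-0.02  0.   -1.  ] [-0.96  0.28  0.02] [ 0.28  0.96 -0.  ]
(-0.085, 0.19, 0) [ 0.498 -0.167  0.237]
(-0.08, 0.16, 20) [ 0.497 -0.136  0.256]
(-0.08, 0.122, 35) [ 0.496 -0.107  0.248]
(-0.08, 0.122, 50) [ 0.495 -0.071  0.269]
```

Call:
{"name": "play_rows", "arguments": {
  "targets": [
    {"claw": 1,"linear": [-0.1,-0.1,0.2],"rotation": [-0.02,0,-0.001]},
    {"claw": 1,"linear": [-0.1,-0.15,0.4],"rotation": [-0.03,0,-0.001]},
    {"claw": 1,"linear": [-0.1,-0.2,0.6],"rotation": [-0.03,0,-0.001]},
    {"claw": 1,"linear": [-0.1,-0.2,0.7],"rotation": [-0.03,0,-0.001]},
    {"claw": 1,"linear": [-0.1,-0.25,0.7],"rotation": [-0.03,0,-0.001]},
    {"claw": 1,"linear": [-0.1,-0.25,0.7],"rotation": [-0.03,0,-0.001]},
    {"claw": 1,"linear": [-0.1,-0.25,0.6],"rotation": [-0.02,0,-0.001]},
    {"claw": 1,"linear": [-0.1,-0.2,0.5],"rotation": [-0.007,0,-0.001]},
    {"claw": 1,"linear": [-0.1,-0.1,0.3],"rotation": [0,0,0]},
    {"claw": 1,"linear": [0,-0.1,0.1],"rotation": [0,0,0]}
  ]
}}

```text
time: 7.37
position: [0.4802, -0.1537, 0.231]
tool_rot: [-1.241, 1.187, 1.272]
ft_force: [0.4, -0.3, -5.0]
grip_width: 0.177
```

```bash
python3 - <<'E'
from h import *
go(*pour(-.08,.19,0));go(*pour(-.08,.16,20))
im=np.vstack([get_image('scene')[100:400,150:550],get_image('top')[100:400,200:600]]); cv2.imwrite('pics/s3.png',np.hstack([im[:300],im[300:]]))
E
```

```text
t 7.37 pos [ 0.48  -0.154  0.231] F [ 0.441 -0.303 -4.968] w 0.177
 lin/.025 [-0.268 -0.665 -0.366]  rot/90 [ 0.022  0.005 -0.011]
 tool cols x,y,z [-0.02  0.01 -1.  ] [-1.   -0.06  0.02] [-0.06  1.    0.01]
t 7.37 pos [ 0.48  -0.154  0.231] F [ 0.441 -0.303 -4.968] w 0.177
 lin/.025 [-1.026 -0.687  0.654]  rot/90 [ 0.024  0.227 -0.007]
 tool cols x,y,z [-0.02  0.01 -1.  ] [-1.   -0.06  0.02] [-0.06  1.    0.01]
```

View pics/s3.png

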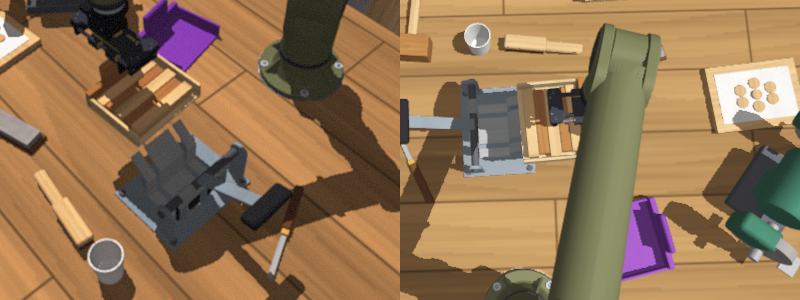

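The tray is held level at the apron, with all five sticks still in place: scene half (145,100), top half (548,120). Next I'll tilt to about 20°.

Call:
{"name": "play_rows", "arguments": {
  "targets": [
    {"claw": 1,"linear": [-0.2,-0.15,0.12],"rotation": [0.006,0.03,-0.002]},
    {"claw": 1,"linear": [-0.2,-0.15,0.15],"rotation": [0.006,0.045,-0.002]},
    {"claw": 1,"linear": [-0.2,-0.15,0.15],"rotation": [0.006,0.045,-0.002]},
    {"claw": 1,"linear": [-0.2,-0.15,0.15],"rotation": [0.006,0.045,-0.002]},
    {"claw": 1,"linear": [-0.2,-0.1,0.12],"rotation": [0,0.045,0]},
    {"claw": 1,"linear": [0,0,0],"rotation": [0,0.01,0]}
  ]
}}

```text
time: 7.97
position: [0.4944, -0.1453, 0.2543]
tool_rot: [-1.466, 1.464, 1.019]
ft_force: [-0.3, 1.8, -5.4]
grip_width: 0.18
```

```bash
python3 - <<'E'
from h import *
go(*pour(-.08,.16,20));go(*pour(-.08,.126,24)); go(*pour(-.08,.124,50))
E
```

```text
t 7.97 pos [ 0.494 -0.145  0.254] F [-0.254  1.766 -5.357] w 0.18
 lin/.025 [-0.201 -0.095  0.303]  rot/90 [-0.017 -0.004 -0.005]
 tool cols x,y,z [ 0.   -0.35 -0.94] [-1. -0. -0.] [ 0.    0.94 -0.35]
t 7.97 pos [ 0.494 -0.145  0.254] F [-0.254  1.766 -5.357] w 0.18
 lin/.025 [ 0.654 -0.085  0.92 ]  rot/90 [-0.017  0.041 -0.006]
 tool cols x,y,z [ 0.   -0.35 -0.94] [-1. -0. -0.] [ 0.    0.94 -0.35]
t 7.97 pos [ 0.494 -0.145  0.254] F [-0.254  1.766 -5.357] w 0.18
 lin/.025 [-1.647 -0.023  2.547]  rot/90 [-0.015  0.33  -0.01 ]
 tool cols x,y,z [ 0.   -0.35 -0.94] [-1. -0. -0.] [ 0.    0.94 -0.35]
```

Call:
{"name": "play_rows", "arguments": {
  "targets": [
    {"claw": 1,"linear": [0.15,-0.03,0.2],"rotation": [-0.005,0,-0.002]},
    {"claw": 1,"linear": [0.2,-0.03,0.25],"rotation": [-0.005,0.01,-0.002]},
    {"claw": 1,"linear": [0.2,-0.03,0.25],"rotation": [-0.005,0.01,-0.002]},
    {"claw": 1,"linear": [0.1,0,0.2],"rotation": [-0.002,0.01,0]},
    {"claw": 1,"linear": [0,0,0],"rotation": [0,0,0]}
  ]
}}

```text
time: 8.38
position: [0.494, -0.133, 0.227]
tool_rot: [-1.516, 1.486, 1.007]
ft_force: [-0.5, 0.4, -4.7]
grip_width: 0.182
```

```bash
python3 - <<'E'
from h import *
go(*pour(-.08,.126,24)); 
a=[pour(-.08,.124,t) for t in (24,30,36,42,48)]
for (p,Rm),(q,Rn) in zip(a,a[1:]): print(Rm.T@(q-p)/.025, R.from_matrix(Rm.T@Rn).as_rotvec()/(np.pi/2))
E
```

```text
t 8.38 pos [ 0.494 -0.133  0.227] F [-0.537  0.409 -4.744] w 0.182
 lin/.025 [-0.203 -0.105  0.066]  rot/90 [-0.003  0.012 -0.003]
 tool cols x,y,z [ 0.01 -0.39 -0.92] [-1.   -0.02  0.  ] [-0.02  0.92 -0.39]
[-0.625  0.     0.231] [-0.     0.067  0.   ]
[-0.625 -0.     0.231] [0.    0.067 0.   ]
[-0.625 -0.     0.231] [0.    0.067 0.   ]
[-0.625  0.     0.231] [-0.     0.067  0.   ]
```

Call:
{"name": "play_rows", "arguments": {
  "targets": [
    {"claw": 1,"linear": [-0.4,-0.1,0.15],"rotation": [-0.003,0.03,-0.003]},
    {"claw": 1,"linear": [-0.4,0,0.12],"rotation": [0,0.035,0]},
    {"claw": 1,"linear": [-0.35,0,0.12],"rotation": [0,0.035,0]},
    {"claw": 1,"linear": [-0.35,0,0.12],"rotation": [0,0.035,0]},
    {"claw": 1,"linear": [-0.35,0,0.12],"rotation": [0,0.035,0]},
    {"claw": 1,"linear": [-0.35,0,0.12],"rotation": [0,0.035,0]},
    {"claw": 1,"linear": [-0.35,0,0.12],"rotation": [0,0.035,0]},
    {"claw": 1,"linear": [-0.1,0,0.05],"rotation": [0,0.01,0]}
  ]
}}

```text
time: 9.05
position: [0.4959, -0.0832, 0.2738]
tool_rot: [-1.788, 1.759, 0.711]
ft_force: [-0.6, 0.7, -2.6]
grip_width: 0.181
```

```bash
python3 - <<'E'
from h import *
go(*pour(-.08,.124,42))
cv2.imwrite('pics/s4.png',np.hstack([get_image('scene')[100:400,150:550],get_image('top')[100:400,200:600]]))
E
```

```text
t 9.05 pos [ 0.496 -0.083  0.274] F [-0.583  0.742 -2.576] w 0.181
 lin/.025 [0.587 0.024 0.152]  rot/90 [-0.01  -0.047 -0.003]
 tool cols x,y,z [ 0.01 -0.72 -0.69] [-1.   -0.01 -0.01] [-0.    0.69 -0.72]
```

View pics/s4.png

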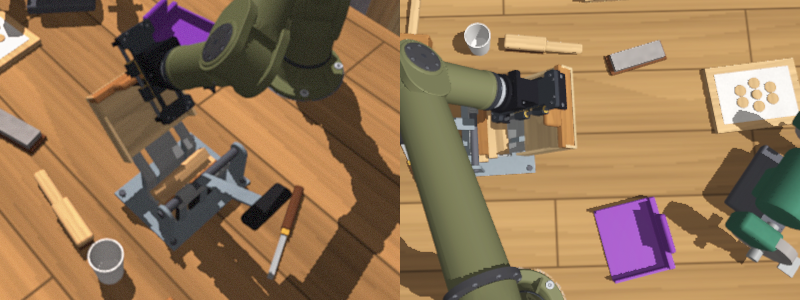

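The pour worked. The scene half shows an empty tray at (135,115) and sticks in the cradle at (185,175), and the wrist load has dropped to 2.6 N, which is the tray alone. I'll back the tray away and level it.

Call:
{"name": "play_rows", "arguments": {
  "targets": [
    {"claw": 1,"linear": [0.2,0,-0.7],"rotation": [0,0,0]},
    {"claw": 1,"linear": [0.2,0,-0.8],"rotation": [0,0,0]},
    {"claw": 1,"linear": [0.3,0,-0.8],"rotation": [0,-0.05,0]},
    {"claw": 1,"linear": [0.3,0,-0.8],"rotation": [0,-0.075,0]},
    {"claw": 1,"linear": [0.3,0,-0.8],"rotation": [0,-0.075,0]},
    {"claw": 1,"linear": [0.3,0,-0.8],"rotation": [0,-0.075,0]},
    {"claw": 1,"linear": [0.2,0,-0.8],"rotation": [0,-0.075,0]},
    {"claw": 1,"linear": [0.2,0,-0.6],"rotation": [0,-0.075,0]},
    {"claw": 1,"linear": [0,0,-0.3],"rotation": [0,-0.06,0]}
  ]
}}

```text
time: 9.9
position: [0.4969, -0.2551, 0.3272]
tool_rot: [-1.243, 1.185, 1.199]
ft_force: [-0.7, 0.5, -4.4]
grip_width: 0.181
```

```bash
python3 - <<'E'
from h import *
go(np.array([.4329,-.291,.14]),tool(RT))
cv2.imwrite('pics/s5.png',np.hstack([get_image('scene')[170:350,230:460],get_image('top')[170:290,230:350].repeat(2,0).repeat(2,1)[:180]]).repeat(2,0).repeat(2,1)[:,:800])
E
```

```text
t 9.9 pos [ 0.497 -0.255  0.327] F [-0.654  0.511 -4.373] w 0.181
 lin/.025 [ 7.422  2.796 -1.323]  rot/90 [ 0.193 -0.002  0.018]
 tool cols x,y,z [ 0.03 -0.01 -1.  ] [-1.   -0.02 -0.03] [-0.02  1.   -0.01]
```

View pics/s5.png

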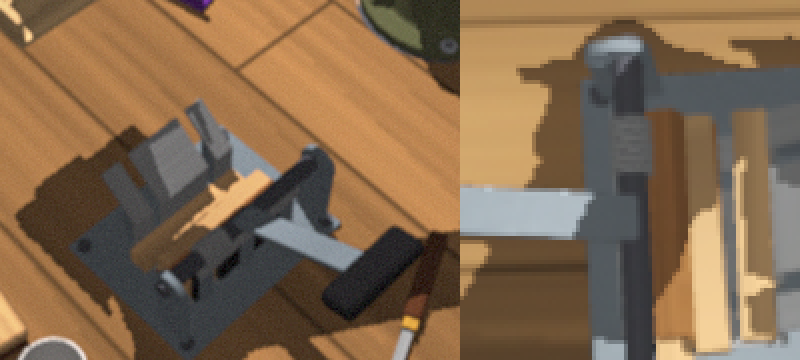

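Sticks lie lengthwise in the cradle: crop left (195,215), and right (670–760, 230). Taking the tray back to its old spot.

Call:
{"name": "play_rows", "arguments": {
  "targets": [
    {"claw": 1,"linear": [0.5,0.3,-0.2],"rotation": [0.022,0,0.002]},
    {"claw": 1,"linear": [0.7,0.3,-0.2],"rotation": [0.022,0,0.002]},
    {"claw": 1,"linear": [0.8,0.3,-0.2],"rotation": [0.022,0,0.002]},
    {"claw": 1,"linear": [0.8,0.3,-0.2],"rotation": [0.022,0,0.002]},
    {"claw": 1,"linear": [0.8,0.3,-0.2],"rotation": [0.022,0,0.002]},
    {"claw": 1,"linear": [0.8,0.3,-0.2],"rotation": [0.022,0,0.002]},
    {"claw": 1,"linear": [0.8,0.3,-0.2],"rotation": [0.022,0,0.002]},
    {"claw": 1,"linear": [0.8,0.3,-0.2],"rotation": [0.022,0,0.002]},
    {"claw": 1,"linear": [0.5,0.3,-0.2],"rotation": [0.02,0,0.002]},
    {"claw": 1,"linear": [0,0,0],"rotation": [0,0,0]}
  ]
}}

```text
time: 10.83
position: [0.4098, -0.3185, 0.162]
tool_rot: [-0.971, 1.36, 0.939]
ft_force: [-1.3, 0.1, -2.3]
grip_width: 0.183
```

```bash
python3 - <<'E'
from h import *
go(np.array([.4329,-.291,.054]),tool(RT))
E
```

```text
t 10.83 pos [ 0.41  -0.318  0.162] F [-1.302  0.117 -2.347] w 0.183
 lin/.025 [ 4.3   -0.455  1.421]  rot/90 [-0.038 -0.012  0.006]
 tool cols x,y,z [ 0.   -0.02 -1.  ] [-0.94  0.34 -0.01] [ 0.34  0.94 -0.02]
```

Call:
{"name": "play_rows", "arguments": {
  "targets": [
    {"claw": 1,"linear": [0.5,-0.1,0.3],"rotation": [-0.012,-0.004,0.002]},
    {"claw": 1,"linear": [0.7,-0.1,0.3],"rotation": [-0.012,-0.004,0.002]},
    {"claw": 1,"linear": [0.7,-0.1,0.3],"rotation": [-0.012,-0.004,0.002]},
    {"claw": 1,"linear": [0.7,-0.1,0.3],"rotation": [0,0,0]},
    {"claw": 1,"linear": [0.6,0,0.15],"rotation": [0,0,0]},
    {"claw": 1,"linear": [0.4,0,0],"rotation": [0,0,0]},
    {"claw": 1,"linear": [0,0,0],"rotation": [0,0,0]}
  ]
}}

```text
time: 11.42
position: [0.433, -0.2961, 0.0761]
tool_rot: [-1.008, 1.321, 0.988]
ft_force: [-1.2, 0.8, -1.7]
grip_width: 0.18
```

```bash
python3 - <<'E'
from h import *
go(np.array([.4329,-.291,.054]),tool(RT))
E
```

```text
t 11.42 pos [ 0.433 -0.296  0.076] F [-1.188  0.838 -1.7  ] w 0.18
 lin/.025 [0.882 0.073 0.197]  rot/90 [ 0.001 -0.001  0.009]
 tool cols x,y,z [ 0.01 -0.01 -1.  ] [-0.96  0.28 -0.01] [ 0.28  0.96 -0.  ]
```

Call:
{"name": "play_rows", "arguments": {
  "targets": [
    {"claw": 1,"linear": [0.2,0,0],"rotation": [0,0,0.004]},
    {"claw": 1,"linear": [0.2,0,0],"rotation": [0,0,0.003]},
    {"claw": 1,"linear": [0.2,0,0],"rotation": [0,0,0]},
    {"claw": 1,"linear": [0.15,0,0],"rotation": [0,0,0]},
    {"claw": 1,"linear": [0.1,0,0],"rotation": [0,0,0]},
    {"claw": 1,"linear": [0.05,0,0],"rotation": [0,0,0]}
  ]
}}

```text
time: 11.92
position: [0.4357, -0.2997, 0.056]
tool_rot: [-1.006, 1.326, 0.99]
ft_force: [0.0, 0.1, -2.4]
grip_width: 0.171
```

Call:
{"name": "play_rows", "arguments": {
  "targets": [
    {"claw": 1,"linear": [0.08,0,0],"rotation": [0,0,0]},
    {"claw": 1,"linear": [0.08,0,0],"rotation": [0,0,0]},
    {"claw": 1,"linear": [0.05,0,0],"rotation": [0,0,0]}
  ]
}}

```text
time: 12.17
position: [0.436, -0.3001, 0.0532]
tool_rot: [-1.004, 1.324, 0.991]
ft_force: [-3.5, 3.2, 11.9]
grip_width: 0.178
```

Call:
{"name": "play_rows", "arguments": {
  "targets": [
    {"claw": 0.5,"linear": [0,0,0],"rotation": [0,0,0]},
    {"claw": 0.5,"linear": [0,0,0],"rotation": [0,0,0]},
    {"claw": 0.5,"linear": [0,0,0],"rotation": [0,0,0]},
    {"claw": 0.5,"linear": [0,0,0],"rotation": [0,0,0]},
    {"claw": 0.5,"linear": [0,0,0],"rotation": [0,0,0]},
    {"claw": 0.5,"linear": [0,0,0],"rotation": [0,0,0]}
  ]
}}

```text
time: 12.67
position: [0.4378, -0.3011, 0.0551]
tool_rot: [-1.007, 1.321, 0.988]
ft_force: [0.9, 0.2, -0.0]
grip_width: 0.481
```

Call:
{"name": "play_rows", "arguments": {
  "targets": [
    {"claw": 0.5,"linear": [-0.4,0,0],"rotation": [0,0,0]},
    {"claw": 0.5,"linear": [-0.8,0,0],"rotation": [0,0,0]},
    {"claw": 0.5,"linear": [-1,0,0],"rotation": [0,0,0]},
    {"claw": 0.5,"linear": [-1,0,0],"rotation": [0,0,0]},
    {"claw": 1,"linear": [-1,0,0],"rotation": [0,0,0]},
    {"claw": 1,"linear": [-1,0,0],"rotation": [0,0,0]},
    {"claw": 1,"linear": [-1,0,0],"rotation": [0,0,0]},
    {"claw": 1,"linear": [-1,0,0],"rotation": [0,0,0]},
    {"claw": 1,"linear": [-1,0,0],"rotation": [0,0,0]},
    {"claw": 1,"linear": [-1,0,0],"rotation": [0,0,0]}
  ]
}}

```text
time: 13.5
position: [0.4295, -0.2995, 0.2948]
tool_rot: [-0.997, 1.329, 0.992]
ft_force: [0.3, 0.2, -0.4]
grip_width: 0.134
```

```bash
python3 - <<'E'
from h import *
P=C+RB@[0,.207,.215]; print(P)
go(P+[0,0,.05],tool(RB))
cv2.imwrite('pics/s6.png',np.hstack([get_image('scene')[120:400,190:470],get_image('top')[130:270,220:450].repeat(2,0).repeat(2,1)]))
E
```

```text
[0.482 0.277 0.215]
t 13.5 pos [ 0.429 -0.299  0.295] F [ 0.28   0.219 -0.397] w 0.134
 lin/.025 [ 1.175  4.529 22.706]  rot/90 [-0.201 -0.     0.002]
 tool cols x,y,z [ 0. -0. -1.] [-0.96  0.28 -0.  ] [0.28 0.96 0.  ]
```

View pics/s6.png

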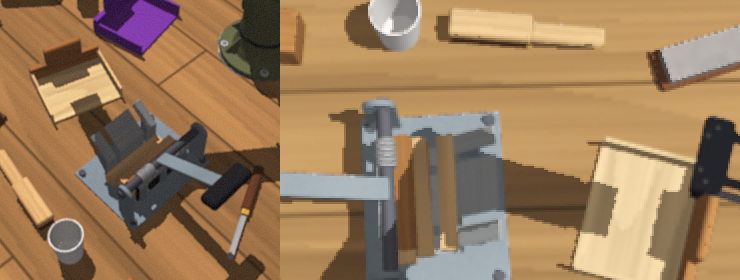

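The tray is empty and flat on the bench: scene part (78,85), top part (640,205). The sticks lie lengthwise in the cradle at (400–455,190). Next, the palm bar.

Call:
{"name": "play_rows", "arguments": {
  "targets": [
    {"claw": 1,"linear": [-0.2,-0.1,0.6],"rotation": [-0.025,0,0]},
    {"claw": 1,"linear": [-0.2,-0.1,1],"rotation": [-0.025,0,0]},
    {"claw": 1,"linear": [-0.1,-0.1,1],"rotation": [-0.025,0,0]},
    {"claw": 1,"linear": [0,-0.1,1],"rotation": [-0.025,0,0]},
    {"claw": 1,"linear": [0,-0.1,1],"rotation": [-0.025,0,0]},
    {"claw": 1,"linear": [0,-0.1,1],"rotation": [-0.025,0,0]},
    {"claw": 1,"linear": [0,-0.1,1],"rotation": [-0.025,0,0]},
    {"claw": 1,"linear": [0,-0.1,1],"rotation": [-0.025,0,0]},
    {"claw": 1,"linear": [0,-0.1,1],"rotation": [0,0,0]},
    {"claw": 1,"linear": [0,-0.1,1],"rotation": [0,0,0]}
  ],
  "newtons": 30
}}

```text
time: 14.43
position: [0.478, -0.0537, 0.3103]
tool_rot: [-1.252, 1.185, 1.236]
ft_force: [0.7, 0.1, -0.2]
grip_width: 0.004
```

```bash
python3 - <<'E'
from h import *
P=C+RB@[0,.207,.215]
go(P+[0,0,.05],tool(RB))
E
```

```text
t 14.43 pos [ 0.478 -0.054  0.31 ] F [ 0.749  0.118 -0.24 ] w 0.004
 lin/.025 [ 1.744 -0.788 13.213]  rot/90 [ 0.013 -0.003  0.005]
 tool cols x,y,z [ 0.01 -0.01 -1.  ] [-1.   -0.05 -0.01] [-0.05  1.   -0.01]
```

Call:
{"name": "play_rows", "arguments": {
  "targets": [
    {"claw": 1,"linear": [0,-0.06,1],"rotation": [0.005,-0.001,0.001]},
    {"claw": 1,"linear": [0,-0.06,1],"rotation": [0.005,-0.001,0.001]},
    {"claw": 1,"linear": [0,-0.06,1],"rotation": [0.003,-0.001,0.001]},
    {"claw": 1,"linear": [0,-0.06,1],"rotation": [0,0,0.001]},
    {"claw": 1,"linear": [0,-0.06,1],"rotation": [0,0,0]},
    {"claw": 1,"linear": [0,-0.06,1],"rotation": [0,0,0]},
    {"claw": 1,"linear": [0,-0.06,1],"rotation": [0,0,0]},
    {"claw": 1,"linear": [0,-0.06,1],"rotation": [0,0,0]},
    {"claw": 1,"linear": [0,-0.06,1],"rotation": [0,0,0]},
    {"claw": 1,"linear": [0,0,1],"rotation": [0,0,0]}
  ]
}}

```text
time: 15.27
position: [0.471, 0.2202, 0.3056]
tool_rot: [-1.246, 1.194, 1.254]
ft_force: [0.4, -0.3, -0.5]
grip_width: 0.005
```

Call:
{"name": "play_rows", "arguments": {
  "targets": [
    {"claw": 1,"linear": [0.2,0,0.9],"rotation": [0,0,0]},
    {"claw": 1,"linear": [0.4,0,0.8],"rotation": [0,0,0]},
    {"claw": 1,"linear": [0.4,0,0.6],"rotation": [0,0,0]},
    {"claw": 1,"linear": [0.2,0,0.2],"rotation": [0,0,0]},
    {"claw": 1,"linear": [0,0,0],"rotation": [0,0,0]}
  ]
}}

```text
time: 15.68
position: [0.4595, 0.296, 0.2711]
tool_rot: [-1.26, 1.189, 1.273]
ft_force: [0.4, -0.5, 0.5]
grip_width: 0.0
```

```bash
python3 - <<'E'
from h import *
P=C+RB@[0,.207,.215]
go(P+[0,0,.008],tool(RB))
cv2.imwrite('pics/s7.png',np.hstack([get_image('scene')[220:360,280:480],get_image('top')[160:300,180:380]]).repeat(2,0).repeat(2,1))
E
```

```text
t 15.68 pos [0.459 0.296 0.271] F [ 0.431 -0.524  0.492] w 0.0
 lin/.025 [ 1.913 -0.883 -0.818]  rot/90 [ 0.029 -0.003 -0.01 ]
 tool cols x,y,z [-0.02 -0.01 -1.  ] [-1.   -0.07  0.02] [-0.07  1.   -0.  ]
```

View pics/s7.png

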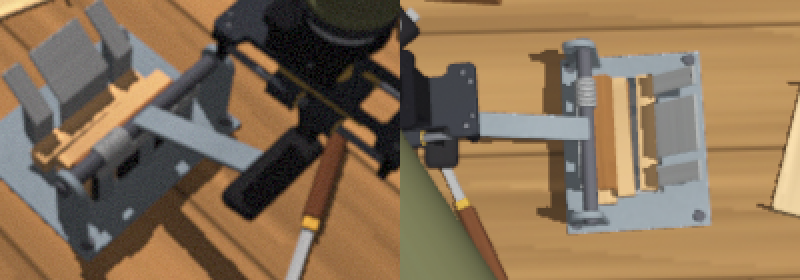

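The sticks lie lengthwise between wall and pads, left part (105,115), and the gripper is beside the palm bar. I'll centre it and come down.

Call:
{"name": "play_rows", "arguments": {
  "targets": [
    {"claw": 1,"linear": [0.3,-0.25,-0.25],"rotation": [0.01,-0.001,-0.003]},
    {"claw": 1,"linear": [0.4,-0.25,-0.2],"rotation": [0.01,-0.001,-0.003]},
    {"claw": 1,"linear": [0.4,-0.2,-0.2],"rotation": [0.009,-0.001,-0.003]},
    {"claw": 1,"linear": [0.2,-0.15,-0.1],"rotation": [0,0,0]},
    {"claw": 1,"linear": [0.1,0,0],"rotation": [0,0,0]},
    {"claw": 1,"linear": [0,0,0],"rotation": [0,0,0]}
  ]
}}

```text
time: 16.28
position: [0.4889, 0.2661, 0.2365]
tool_rot: [-1.217, 1.201, 1.211]
ft_force: [-0.3, -0.8, -0.7]
grip_width: 0.003
```

```bash
python3 - <<'E'
from h import *
P=C+RB@[0,.207,.215]
go(P,tool(RB))
E
```

```text
t 16.28 pos [0.489 0.266 0.236] F [-0.292 -0.832 -0.657] w 0.003
 lin/.025 [0.857 0.27  0.434]  rot/90 [-0.013  0.     0.004]
 tool cols x,y,z [ 0.01  0.   -1.  ] [-1.   -0.01 -0.01] [-0.01  1.    0.  ]
```

Call:
{"name": "play_rows", "arguments": {
  "targets": [
    {"claw": 1,"linear": [0.2,0.1,0.2],"rotation": [-0.006,0,0.002]},
    {"claw": 1,"linear": [0.2,0.1,0.2],"rotation": [-0.006,0,0.002]},
    {"claw": 1,"linear": [0.2,0.05,0.1],"rotation": [0,0,0]},
    {"claw": 1,"linear": [0.2,0,0],"rotation": [0,0,0]},
    {"claw": 1,"linear": [0.2,0,0],"rotation": [0,0,0]}
  ]
}}

```text
time: 16.7
position: [0.483, 0.2815, 0.2119]
tool_rot: [-1.228, 1.19, 1.231]
ft_force: [1.1, 2.2, 4.8]
grip_width: 0.005
```

Call:
{"name": "play_rows", "arguments": {
  "targets": [
    {"claw": 1,"linear": [0.25,0,0.12],"rotation": [0,0,0]},
    {"claw": 1,"linear": [0.25,0,0.12],"rotation": [0,0,0]},
    {"claw": 1,"linear": [0.25,0,0.12],"rotation": [0,0,0]}
  ]
}}

```text
time: 16.95
position: [0.4827, 0.2919, 0.1932]
tool_rot: [-1.228, 1.188, 1.231]
ft_force: [-1.3, -1.5, 4.1]
grip_width: 0.007
```

Call:
{"name": "play_rows", "arguments": {
  "targets": [
    {"claw": 1,"linear": [0.25,0,0.1],"rotation": [0,0,0]},
    {"claw": 1,"linear": [0.25,0,0.1],"rotation": [0,0,0]},
    {"claw": 1,"linear": [0.2,0,0.08],"rotation": [0,0,0]}
  ]
}}

```text
time: 17.2
position: [0.4828, 0.293, 0.1909]
tool_rot: [-1.23, 1.195, 1.227]
ft_force: [-11.3, -10.0, 27.7]
grip_width: 0.003
```

Call:
{"name": "play_rows", "arguments": {
  "targets": [
    {"claw": 1,"linear": [0.03,0,0],"rotation": [0,0,0]}
  ]
}}

```text
time: 17.28
position: [0.4828, 0.2922, 0.1927]
tool_rot: [-1.23, 1.195, 1.226]
ft_force: [-2.2, -0.8, 2.9]
grip_width: 0.005
```

Call:
{"name": "play_rows", "arguments": {
  "targets": [
    {"claw": 1,"linear": [0.04,0,0],"rotation": [0,0,0]}
  ]
}}

```text
time: 17.37
position: [0.483, 0.2921, 0.1929]
tool_rot: [-1.229, 1.194, 1.226]
ft_force: [-0.8, 1.3, 3.0]
grip_width: 0.006
```

Call:
{"name": "play_rows", "arguments": {
  "targets": [
    {"claw": 1,"linear": [0.12,0,0],"rotation": [0,0,0]},
    {"claw": 1,"linear": [0.1,0,0],"rotation": [0,0,0]}
  ]
}}

```text
time: 17.53
position: [0.4831, 0.293, 0.1911]
tool_rot: [-1.228, 1.191, 1.226]
ft_force: [-8.0, -5.8, 24.5]
grip_width: 0.003
```

Call:
{"name": "play_rows", "arguments": {
  "targets": [
    {"claw": 1,"linear": [0.1,0,0],"rotation": [0,0,0]}
  ]
}}

```text
time: 17.62
position: [0.4831, 0.2929, 0.1913]
tool_rot: [-1.227, 1.19, 1.226]
ft_force: [-6.6, -4.0, 20.4]
grip_width: 0.011
```

Call:
{"name": "play_rows", "arguments": {
  "targets": [
    {"claw": 1,"linear": [0.1,0,0],"rotation": [0,0,0]}
  ]
}}

```text
time: 17.7
position: [0.4831, 0.2929, 0.1913]
tool_rot: [-1.227, 1.19, 1.226]
ft_force: [-5.6, -4.3, 17.9]
grip_width: 0.009
```

Call:
{"name": "play_rows", "arguments": {
  "targets": [
    {"claw": 1,"linear": [0.09,0.03,-0.01],"rotation": [0,0,0]}
  ]
}}

```text
time: 17.78
position: [0.4831, 0.2928, 0.1914]
tool_rot: [-1.227, 1.187, 1.225]
ft_force: [-2.8, -2.6, 14.6]
grip_width: 0.006
```

Call:
{"name": "play_rows", "arguments": {
  "targets": [
    {"claw": 1,"linear": [0.09,0.03,-0.01],"rotation": [0,0,0]}
  ]
}}

```text
time: 17.87
position: [0.4831, 0.2928, 0.1914]
tool_rot: [-1.226, 1.185, 1.225]
ft_force: [-4.0, -2.4, 15.3]
grip_width: 0.006
```

```bash
python3 - <<'E'
from h import *
cv2.imwrite('pics/s8.png',np.hstack([get_image('scene')[160:360,215:475].repeat(2,0).repeat(2,1),get_image('top')[150:290,240:380].repeat(2,0).repeat(2,1).copy().__getitem__((slice(0,280),slice(0,280))) if 0 else cv2.copyMakeBorder(get_image('top')[150:290,200:340].repeat(2,0).repeat(2,1),0,120,0,0,0)]))
for i in range(8):
    s=get_state(); print(s['time'],s['ft_force'],s['position']); get_image('top')
E
```

```text
17.9667 [-3.763 -3.591 15.204] [0.483 0.293 0.191]
18.0167 [-4.311 -2.629 16.026] [0.483 0.293 0.191]
18.0667 [-3.596 -2.7   15.747] [0.483 0.293 0.191]
18.1167 [-4.155 -3.207 15.92 ] [0.483 0.293 0.191]
18.1667 [-3.97  -4.246 15.23 ] [0.483 0.293 0.191]
18.2167 [-3.739 -2.536 15.621] [0.483 0.293 0.191]
18.2667 [-2.981 -3.316 15.725] [0.483 0.293 0.191]
18.3167 [-3.916 -3.222 15.165] [0.483 0.293 0.191]
```

View pics/s8.png

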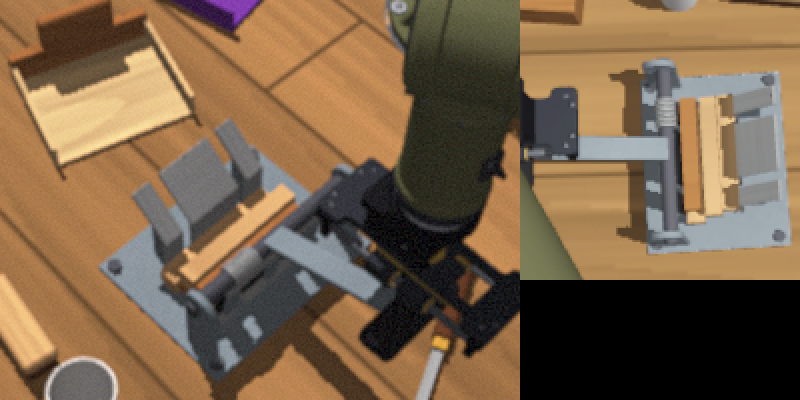

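The handle is down and the jaw pads press on the sticks, left part (235,240). The push holds steady at about 15.5 N, and the tray lies flat and empty at (105,90). Handing in.

```bash
python3 -c "
from bench import *
print(close_job())"
```

```text
the job is handed in; nothing more can be done
None
```

The job is handed in at about 18 s, well inside the 70 s limit, with the arm still pushing the palm handle down on the clamped sticks.

I gripped the wooden tray by its back board, tipped the sticks over the apron into the cradle and set the empty tray flat back at its old place. Then I let go and pushed the palm bar down with closed fingertips until the jaw clamped.

- **Push:** it held steady at 15.2–16.0 N downward for the last 0.35 s, with 3–4 N of sideways force left on each horizontal axis. While finding the clamp point it briefly reached 28 N.
- **Jaw angle:** it stopped against the sticks at about 0.14–0.15 rad, worked out from the hand's position.
- **Sticks:** the pictures show the sticks lengthwise in the cradle, and the tray and bench around it are clear of them. The lower ones are hidden, so I did not count all five directly. The wrist load fell from about 5 N to 2.5 N on pouring, which fits an empty tray.
- **Other things:** the mallet, gouge, cup and the rest were not touched by any planned move. They looked unmoved where they showed in the pictures, but I did not measure them again.

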